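# Invert the rinsed square bottle onto the free drying peg

## Robot

A 6-joint arm with a two-finger parallel gripper is mounted at the origin on the work surface. World frame = base frame: x ahead of the robot, y to its left, z up, the work surface at z = 0. Lengths are in mm, angles in rad, forces in N, time in s.
With the tool pointing down it reaches from about 350 to 775 mm from the base axis. Payload 7.3 kg.
Tool frame: the origin (TCP) lies midway between the tips of the shut fingers; the grasp point (between the pads) lies 19 mm behind it; x points along the fingers, z is the direction in which the jaws open and shut, and the axes are right-handed (so a half turn about x gives the same grasp; the last joint's range is limited). The gripper opens to 92 mm and grips with 3 to 60 N. Pads are 19 mm wide; open, the fingers measure 130 mm over their backs; the gripper's body (75 mm by 190 mm) begins 47 mm behind the grasp point.
Start: joints at [1.136, 0.342, 1.524, -0, 1.275, -0.146], TCP at [149.506, 503.282, 226.741] pointing down, gripper open.
Joint ranges: [-2.53, 2.53], [-0.77, 2.02], [0.04, 2.7], [-1, 4.14], [0.28, 2.66], [-3.11, 3.11]. Speed limits (rad/s): [2.57, 2.57, 3.14, 3.14, 3.14, 3.14].

## Interface

Orientations are given as a unit quaternion [x, y, z, w].
In Python, from plant import arm gives the robot as it stands. Calls block until the motion is done:
- arm.movep(position, orientation): joint-space move of the TCP to a pose.
- arm.move_l(position, rotation=None, vel=150): straight line of the TCP; rotation=None keeps the orientation; vel is the mean speed in mm/s.
- arm.move_j(angles): joint-space move.
- arm.grip(opening, newtons=None): finger opening in mm; newtons is the grip in N (None keeps the last); returns when the fingers have stopped.
- arm.pause(seconds).
- arm.solve_ik(position, orientation): joint angles nearest the present ones, or None.
- arm.read_state(): the state.
- arm.capture(name): name is "scene" or "top" or "wrist"; returns the picture (400x640x3 uint8, red, green, blue); there is no depth.
- arm.calibration(name): a dict with "fx", "fy", "cx", "cy" (pixels), "camera_from_world" (4x4, takes a point from world to camera coordinates). Camera axes: x right, y up, looking along -z (the intrinsics and any distortion apply to the point x, -y, -z); pixel columns grow to the right and rows downward; lengths in mm; the calibration is good to about 2 mm. A picture is of the moment at which its call begins: read the wrist's pose just before it. calibration takes no time and is no camera call; for the wrist camera it gives the pose at the moment of the call.
A pose or a line that the arm cannot do raises arm.PlanningError and nothing moves.
- arm.close_job(): hands the job in, once; it reports no verdict.
The state is a dict: "time": time; "joint_positions": joint angles; "qd": joint speeds; "joint_torque": joint torques, N m; "ee_pos": TCP position; "orientation": TCP orientation; "force": force on the tool from outside, world axes, zero at the start; "torque": the same for the moment, N m; "gripper_width": finger opening in mm.
Only numpy, scipy, OpenCV 4.12 (cv2) and the standard library are available. Lean on these libraries where they do the work, as an engineer would, in place of code of your own. Each camera call takes 0.05 s, during which the arm holds its last target. There are 200 camera calls.

## Task

Take the rinsed, open square bottle that lies on the lab desk and put it to dry: turn it neck down over the free leaning drying peg and slide it gently, without letting it drop, all the way down until its rim is home on the disc at the foot of the peg, then let go. Leave the capped bottle lying where it is.

Things in the scene. Friction and masses are not known exactly. Their poses are not given: they have to be found in the camera images.
- bottle: open white plastic bottle, 80-160 g, lying on a flat side, neck towards the robot (within 25 deg). 125 mm long: square body 85 (54 x 54), shoulder 12, round neck 28 long, 40 outside, 32 bore. Hollow, walls 3-4, base 5. Origin: on the long axis at mid body (grip the flat sides here or up to 15 mm nearer the base), 27 mm above the desk. x axis: neck to base; base at x=+42.5, mouth at x=-82.5 mm. z up as it lies
- bottle_mouth (a point): centre of that bottle's open mouth, in the plane of its rim; axes as the bottle's
- peg: free drying peg: fixed, white, round, 18 mm diameter, 110 long, last 20 mm tapering to 8, square on a 60 mm disc on a grey foot. Leans 35 deg from vertical, away from the robot (within 15 deg). Origin: on its axis in the disc's upper face, 85 mm above the desk. z: along the peg to its tip; x: away and down; y: level. An equal stand 0.2 m beside it holds an upturned amber bottle, top 210 mm above the desk
- capped_bottle: same square white bottle its neck wholly covered by a screw cap 52 mm wide and 30 mm high, 127.5 mm long, loose, lying about 0.2 m beside the open one, neck towards the robot (within 25 deg); not to be moved. Origin and axes as the open bottle's
There are look-alikes about, which are no part of the job. Leave any blue look-alike of the part that bears peg alone.

How it is judged (in metres and radians):
At the end, for the whole second after the job is handed in: The bottle sits upturned over the free peg: the centre of its mouth within 22 mm of the centre of the disc's upper face at the peg's foot, its body up the peg, its axis within 20 degrees of the peg's, at rest (under 20 mm/s and 0.2 rad/s) (distance between bottle_mouth and peg below 0.022 m and z of bottle in the frame of peg above 0.06 m and angle between the x axis of bottle and the z axis of peg, either way round below 0.35 rad and linear speed of bottle below 0.02 m/s and angular speed of bottle below 0.2 rad/s); the robot touches nothing.
It fails at once if the bottle is dropped down the peg (faster than 0.45 m/s with its mouth within 95 mm of the peg's foot) (distance between bottle_mouth and peg below 0.095 m and linear speed of bottle above 0.45 m/s).
It fails at once if the capped bottle is moved by more than 30 mm (distance of capped_bottle from where it was at the start of the episode above 0.03 m).
It also fails if it takes over 51 s, if anything falls off the work surface, if the arm or the gripper's body presses on something with over 40 N, if the wrist force passes 120 N, or if a joint passes its speed limit or range.

## Working session

There is one attempt and no reset: what is moved stays moved. The work goes in short steps, each a Python script; the robot and the scene stay as the last script left them, time stands still between calls to the robot, and variables do not carry over. Pictures are saved under pics/ and viewed, about 8 in all and at most 12, crops included, and the job is handed in when it is done.

```bash
mkdir -p pics
python3 - <<'E'
from plant import arm
import cv2, numpy as np
for n in ("scene","top"):
    im=arm.capture(n); cv2.imwrite(f"pics/{n}0.png",im[:,:,::-1]); c=arm.calibration(n)
    print(n,{k:np.round(v,4).tolist() for k,v in c.items()})
print(arm.read_state())
E
```

```text
scene {'fx': 448.3808, 'fy': 448.3808, 'cx': 309.4347, 'cy': 201.3632, 'camera_from_world': [[-0.6535, 0.7568, 0.0093, 231.6688], [-0.4508, -0.3991, 0.7984, 146.6909], [0.608, 0.5176, 0.602, -1516.1007], [0.0, 0.0, 0.0, 1.0]]}
top {'fx': 512.9237, 'fy': 512.9237, 'cx': 318.4262, 'cy': 197.7234, 'camera_from_world': [[-0.0059, -1.0, -0.0069, 73.9127], [0.9899, -0.0069, 0.1417, -403.3822], [-0.1417, -0.006, 0.9899, -1679.153], [0.0, 0.0, 0.0, 1.0]]}
{'time': 0.1, 'joint_positions': array([ 1.13602700e+00,  3.42623852e-01,  1.52486671e+00, -3.28803287e-05,
        1.27541064e+00, -1.45993816e-01]), 'qd': array([-0.0014079 , -0.00080814, -0.00467015,  0.00013821, -0.00136267,
        0.00020301]), 'joint_torque': array([ 1.79590756e-03, -4.32008278e+01, -2.44695354e+01,  7.19860476e-02,
        5.25714154e-02, -7.19279979e-05]), 'ee_pos': array([149.34814444, 502.95171947, 226.14873687]), 'orientation': array([-0.42308599,  0.56714006,  0.42262687,  0.56633641]), 'force': array([ 0.06031895, -0.18518293, -0.95948975]), 'torque': array([-0.00022977,  0.08642883,  0.01136673]), 'gripper_width': 92.41801313123142}
```

View pics/scene0.png

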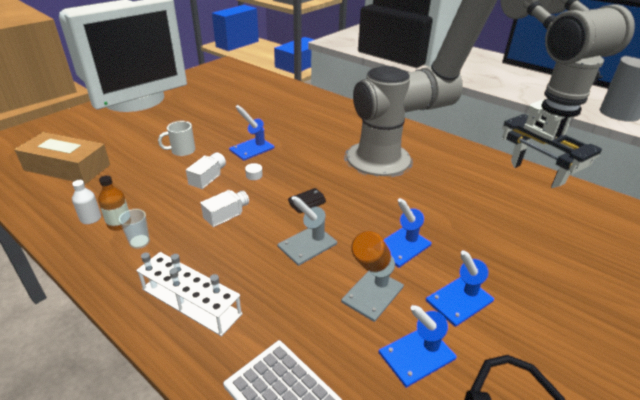

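View pics/top0.png

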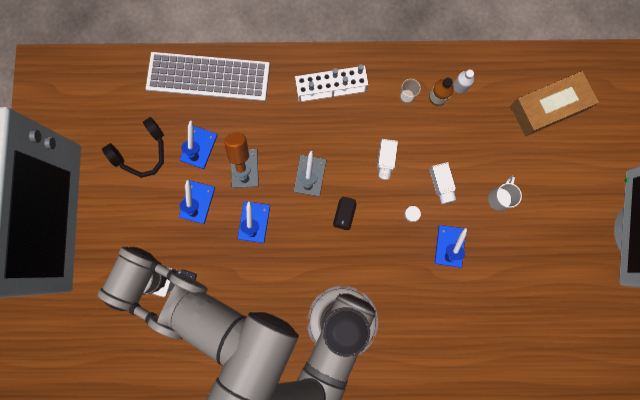

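The scene shows two white bottles near top-view pixels (387,158) and (443,182). The free grey stand is at (310,172) and the amber bottle's stand at (240,160), with blue look-alikes around. I'll enlarge both views.

Run:
```python
import cv2, numpy as np
t=cv2.imread("pics/top0.png");s=cv2.imread("pics/scene0.png")
a=cv2.resize(t[125:210,285:465],(800,378),interpolation=cv2.INTER_CUBIC)
b=cv2.resize(s[145:270,180:345],(290,220),interpolation=cv2.INTER_CUBIC)
b1=cv2.resize(s[145:230,180:260],(207,220),interpolation=cv2.INTER_CUBIC)
b2=cv2.resize(s[180:270,270:345],(183,220),interpolation=cv2.INTER_CUBIC)
o=np.zeros((600,800,3),np.uint8);o[:378]=a;o[380:,:207]=b1;o[380:,300:483]=b2
cv2.imwrite("pics/crop1.png",o)
```

```text
(no output)
```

View pics/crop1.png

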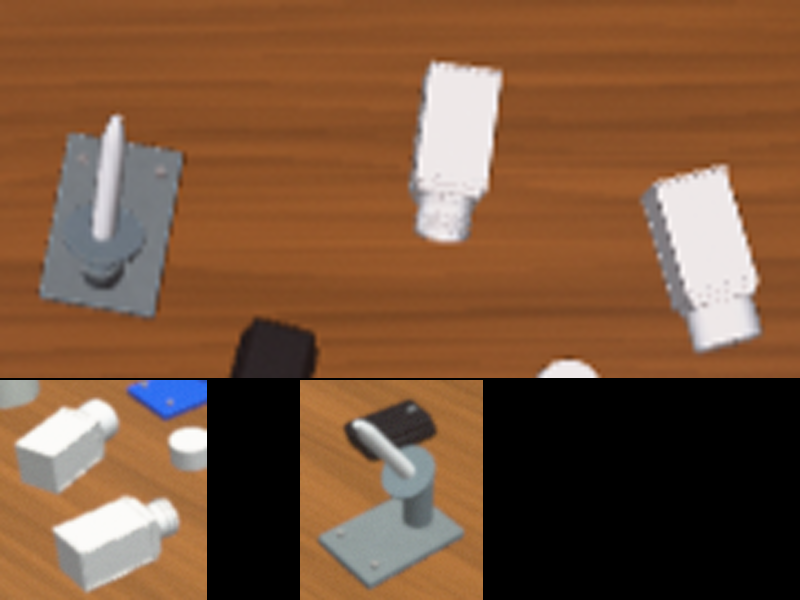

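Pixels: the bottle with the narrow, threaded neck at top-view (387,158) is the open one. The other, at (443,182), has the wide cap. The free peg's disc is at about (308,178), with its tip at (311,151). Next I locate these and check reachability.

```bash
cat > h.py <<'E'
import numpy as np, cv2
from scipy.spatial.transform import Rotation as R
def ray(c,uv):
    T=np.array(c["camera_from_world"]); d=np.array([(uv[0]-c["cx"])/c["fx"],-(uv[1]-c["cy"])/c["fy"],-1])
    return -T[:3,:3].T@T[:3,3], T[:3,:3].T@d
def onz(c,uv,z):
    o,d=ray(c,uv); return o+d*(z-o[2])/d[2]
def tri(cs,uvs):
    A=np.zeros((3,3));b=np.zeros(3);rs=[ray(c,u) for c,u in zip(cs,uvs)]
    for o,d in rs:
        d=d/np.linalg.norm(d);P=np.eye(3)-np.outer(d,d);A+=P;b+=P@o
    p=np.linalg.solve(A,b); return p,[np.linalg.norm(np.cross(p-o,d/np.linalg.norm(d))) for o,d in rs]
def proj(c,p):
    T=np.array(c["camera_from_world"]);q=T[:3,:3]@p+T[:3,3];return np.array([c["cx"]-c["fx"]*q[0]/q[2],c["cy"]+c["fy"]*q[1]/q[2]])
def toolq(x,z):  # tool x (pointing), z (jaw)
    x=x/np.linalg.norm(x);z=z-x*(x@z);z/=np.linalg.norm(z)
    return R.from_matrix(np.c_[x,np.cross(z,x),z]).as_quat()
def place(axis_up):  # tool quats for bottle x axis (unit), jaw level; sign variants
    a=axis_up/np.linalg.norm(axis_up);y=np.cross([0,0,1],a);y/=np.linalg.norm(y);t=-np.cross(a,y)
    return t,[toolq(t,s*y) for s in(1,-1)]
E
python3 - <<'E'
from plant import arm
from h import *
ct,cs=arm.calibration("top"),arm.calibration("scene")
cor=[onz(ct,u,54)[:2] for u in((382.2,139),(397.5,141.2),(394.4,168.2),(378.2,166.6))]
print("A corners",np.round(cor,1),"centre",np.mean(cor,0))
print("capped ctr",onz(ct,(443.5,180),54))
d0=onz(ct,(308.4,177.9),85);print("disc",d0, "scene",onz(cs,(314.7,218),85))
tp,e=tri([ct,cs],[(311.3,150.9),(293.8,198)]);print("tip",tp,e)
a=(tp-d0);print("axis",a/np.linalg.norm(a),np.linalg.norm(a),"tilt",np.degrees(np.arccos(a[2]/np.linalg.norm(a))),"az",np.degrees(np.arctan2(a[1],a[0])))
T=arm.calibration("wrist");M=np.array(T["camera_from_world"]);s=arm.read_state();Rt=R.from_quat(s["orientation"]).as_matrix()
print("cam in tool pos",Rt.T@(-M[:3,:3].T@M[:3,3]-s["ee_pos"]),"look",Rt.T@(-M[2,:3]),"up",Rt.T@M[1,:3],T["fx"])
E
```

```text
A corners [[ 596.5 -142.5]
 [ 588.6 -193.3]
 [ 497.1 -180.5]
 [ 502.9 -127.1]] centre [ 546.25309203 -160.84987149]
capped ctr [ 456.34813504 -340.86968459   54.        ]
disc [460.89790401 103.06261439  85.        ] scene [467.42963209 113.88046044  85.        ]
tip [527.42312027  94.43461555 171.74039943] [np.float64(3.6027529492233743), np.float64(3.6027529492234267)]
axis [ 0.6066844  -0.07868403  0.7910391 ] 109.65374437516596 tilt 37.71727655750883 az -7.389735920200644
cam in tool pos [-159.20460243   68.8220458     0.4747247 ] look [ 9.65892919e-01 -2.58941677e-01 -2.77103911e-04] up [2.58941688e-01 9.65892956e-01 3.41426863e-06] 317.21215331574837
```

Run:
```python
from plant import arm
from h import *
d0=np.array([462,106,85.]);t0=np.radians(35);az=np.radians(-7);a=np.array([np.sin(t0)*np.cos(az),np.sin(t0)*np.sin(az),np.cos(t0)])
bx=np.array([.988,-.152,0]);by=np.array([.152,.988,0]);dn=np.array([0,0,-1.]);bo=np.array([546,-161,27.])
t,qs=place(a)
for i,s in enumerate((1,-1)):
    q=toolq(dn,s*by)
    for nm,p,qq in(("above",bo+[0,0,98],q),("grasp",bo+5*bx+19*dn,q),("lift",bo+[0,0,250],q),("pre",d0+a*220+t*19,qs[i]),("home",d0+a*82+t*19,qs[i]),("retreat",d0+a*82-t*110,qs[i]),("peg1",np.array([480,160,270]),q),("peg2",np.array([480,40,270]),q)):
        j=arm.solve_ik(p,qq);print(i,nm,None if j is None else np.round(j,2))
```

```text
0 above [-0.42  0.52  1.54 -0.    1.08 -1.84]
0 grasp [-0.42  0.68  1.63 -0.    0.83 -1.84]
0 lift [-0.42  0.39  1.31 -0.    1.44 -1.84]
0 pre None
0 home [0.19 0.38 2.38 3.61 0.6  1.37]
0 retreat None
0 peg1 [ 0.17  0.28  1.5  -0.    1.37 -1.25]
0 peg2 [-0.08  0.23  1.56 -0.    1.35 -1.49]
1 above [-0.42  0.52  1.54 -0.    1.08  1.3 ]
1 grasp [-0.42  0.68  1.63 -0.    0.83  1.3 ]
1 lift [-0.42  0.39  1.31 -0.    1.44  1.3 ]
1 pre None
1 home [ 0.19  0.38  2.38  3.61  0.6  -1.78]
1 retreat None
1 peg1 [ 0.17  0.28  1.5  -0.    1.37  1.89]
1 peg2 [-0.08  0.23  1.56 -0.    1.35  1.65]
```

```bash
cat >> h.py <<'E'
def bot(p,B,phi,g,s):
    """tool pose for bottle origin p, bottle rot matrix B, tool pitch phi (rad), grip offset g towards base, jaw sign s"""
    x=B@np.array([-np.sin(phi),0,-np.cos(phi)]); return p+B[:,0]*g+19*x, toolq(x,s*B[:,1]), x
def lying(az): return R.from_euler("z",az).as_matrix()
def onpeg(a,th):
    a=a/np.linalg.norm(a);y=np.cross([0,0,1],a);y/=np.linalg.norm(y)
    return R.from_rotvec(a*th).as_matrix()@np.c_[a,y,np.cross(a,y)]
E
python3 - <<'E'
from plant import arm
from h import *
d0=np.array([462,106,85.]);t0=np.radians(35);az=np.radians(-7);a=np.array([np.sin(t0)*np.cos(az),np.sin(t0)*np.sin(az),np.cos(t0)])
bo=np.array([546,-161,27.]);BL=lying(np.radians(-8.7))
for phi in range(0,41,10):
  p,q,x=bot(bo,BL,np.radians(phi),12,1)
  print(phi,"grasp",[None if (j:=arm.solve_ik(p-x*k,q)) is None else np.round(j,1).tolist() for k in(0,100)])
  for th in range(-120,121,20):
    r=[];B=onpeg(a,np.radians(th))
    for k,b in((230,0),(190,0),(150,0),(82.5,0),(82.5,100)):
        p,q,x=bot(d0+a*k,B,np.radians(phi),12,1);r.append(arm.solve_ik(p-x*b,q))
    print("  ",th,"".join("x" if j is None else "o" for j in r), np.round(r[0],1) if r[0] is not None else "",np.round(r[3],1) if r[3] is not None else "")
E
```

```text
0 grasp [[-0.4, 0.7, 1.6, -0.0, 0.8, -1.8], [-0.4, 0.6, 1.5, -0.0, 1.1, -1.8]]
   -120 xxxxx  
   -100 xxxxx  
   -80 xxxxx  
   -60 xxxxx  
   -40 xxxxx  
   -20 xxxxx  
   0 xxooo  [0.2 0.4 2.4 3.6 0.6 1.3]
   20 ooooo [-0.2  0.2  2.1  1.7  0.4  2.9] [-0.2  0.4  2.4  2.5  0.7  2.1]
   40 ooooo [-0.4  0.3  2.   1.5  0.9  2.9] [-0.5  0.5  2.4  1.8  1.   2.3]
   60 ooooo [-0.5  0.5  1.9  1.4  1.3  2.9] [-0.6  0.7  2.2  1.5  1.3  2.4]
   80 ooooo [-0.5  0.7  1.7  1.3  1.7  2.9] [-0.6  0.8  1.9  1.3  1.6  2.5]
   100 ooooo [-0.5  0.9  1.4  1.3  2.   3. ] [-0.5  1.   1.7  1.1  1.9  2.6]
   120 ooooo [-0.4  1.1  1.2  1.4  2.3  3. ] [-0.4  1.2  1.4  1.1  2.2  2.6]
10 grasp [[-0.4, 0.8, 1.4, -0.0, 1.1, -1.8], [-0.4, 0.7, 1.3, -0.0, 1.3, -1.8]]
   -120 xxxox  [ 0.3  1.3  0.9 -1.   2.4  0.3]
   -100 xxxox  [ 0.4  1.1  1.1 -1.   2.1  0.3]
   -80 xxxoo  [ 0.5  0.9  1.4 -1.   1.8  0.3]
   -60 xxxxo  
   -40 xxxxx  
   -20 xxxxx  
   0 oxxxx [ 0.1  0.2  1.9 -0.5  0.3 -0.9] 
   20 ooxox [-0.2  0.2  2.   1.   0.4 -2.6] [-0.2  0.3  2.3  2.   0.4  2.5]
   40 oxooo [-0.4  0.3  1.9  1.2  0.9 -3. ] [-0.
[... 2523 characters left out ...]
6  1.8 -0.4] [ 0.4  0.7  1.4 -0.6  1.5 -0.1]
   -40 ooooo [ 0.3  0.5  1.2 -0.5  1.5 -0.6] [ 0.3  0.5  1.6 -0.6  1.2 -0.3]
   -20 ooooo [ 0.2  0.4  1.4 -0.3  1.2 -0.9] [ 0.2  0.4  1.7 -0.4  0.9 -0.7]
   0 ooooo [ 0.   0.3  1.5 -0.   1.1 -1.4] [ 0.1  0.3  1.9 -0.1  0.7 -1.3]
   20 ooooo [-0.1  0.3  1.5  0.3  1.1 -1.9] [-0.1  0.3  1.9  0.4  0.7 -2.1]
   40 ooooo [-0.2  0.4  1.5  0.6  1.3 -2.4] [-0.3  0.4  1.9  0.7  1.  -2.6]
   60 ooooo [-0.3  0.5  1.4  0.7  1.5 -2.7] [-0.3  0.5  1.7  0.7  1.2 -3. ]
   80 oooox [-0.3  0.7  1.2  0.8  1.8 -2.9] [-0.4  0.7  1.6  0.7  1.5  3.1]
   100 xoooo  [-0.3  0.8  1.4  0.7  1.8  2.9]
   120 ooooo [-0.3  1.   0.8  0.9  2.3  3. ] [-0.3  1.   1.2  0.7  2.1  2.7]
```

Phi=30 deg of tool pitch with zero roll works for every waypoint. Next are wrist views over the peg (two poses) and the bottle.

Run:
```python
from plant import arm
from h import *
import pickle
by=np.array([.152,.988,0]);q=toolq(np.array([0,0,-1.]),by)
out={}
def shot(n):
    arm.pause(.3);c=arm.calibration("wrist");im=arm.capture("wrist");out[n]=c;cv2.imwrite(f"pics/{n}.png",im[:,:,::-1])
arm.movep([490,165,265],q);shot("w1")
arm.movep([490,45,265],q);shot("w2")
arm.movep([540,-161,150],q);shot("w3")
pickle.dump(out,open("cal.pkl","wb"));print(arm.read_state()["time"])
ims=[cv2.imread(f"pics/w{i}.png") for i in(1,2,3)]
o=np.zeros((600,800,3),np.uint8)
o[:250,:400]=cv2.resize(ims[0],(400,250));o[:250,400:]=cv2.resize(ims[1],(400,250));o[250:,:560]=cv2.resize(ims[2],(560,350))
cv2.imwrite("pics/wall.png",o)
```

```text
4.4083
```

View pics/wall.png

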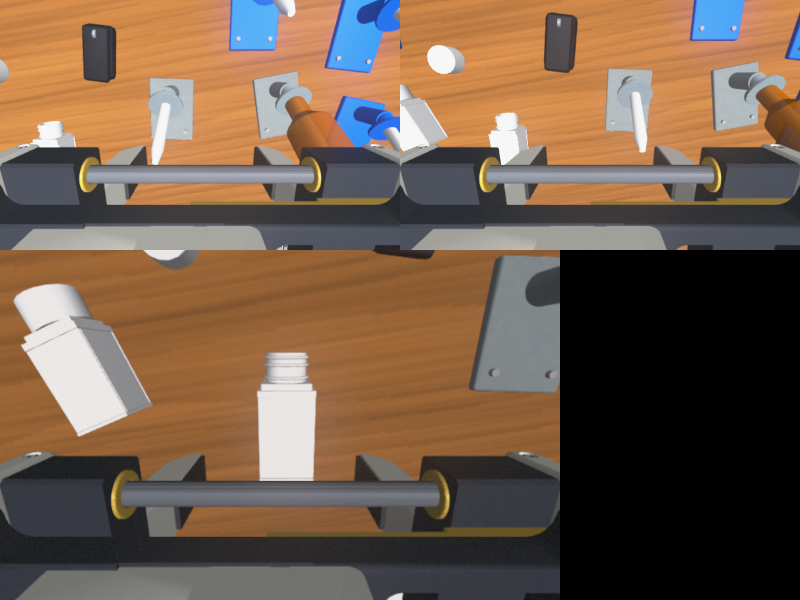

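The wrist views show the free peg on its disc at full-res w1 (265,165) and w2 (1015-640=375,145). The open bottle is upright in w3, with the body top face at columns 295-361, the shoulder around row 158 and the rim near row 118. The capped bottle is at the left. I'll measure with masks.

Run:
```python
from h import *
import pickle
cal=pickle.load(open("cal.pkl","rb"))
o=[]
for n,(x0,y0,x1,y1) in {"w1":(215,110,315,270),"w2":(320,100,420,260)}.items():
    im=cv2.imread(f"pics/{n}.png");g=cv2.cvtColor(im,cv2.COLOR_BGR2HSV)
    m=((g[...,2]>195)&(g[...,1]<40)).astype(np.uint8);z=np.zeros_like(m);z[y0:y1,x0:x1]=m[y0:y1,x0:x1]
    k,l,st,c=cv2.connectedComponentsWithStats(z);i=1+np.argmax(st[1:,4]);mm=l==i
    rows=np.unique(np.where(mm)[0]);print(n,st[i],[(r,np.where(mm[r])[0].min(),np.where(mm[r])[0].max()) for r in rows[::6]],rows[-1])
    cr=im[y0:y1,x0:x1].copy();o.append(cv2.resize(cr,(375,600),interpolation=cv2.INTER_CUBIC))
cv2.imwrite("pics/pegs.png",np.hstack(o))
im=cv2.imread("pics/w3.png");g=cv2.cvtColor(im,cv2.COLOR_BGR2HSV);m=(g[...,2]>120)&(g[...,1]<60)
for r in range(112,266,4):
    c=np.where(m[r,270:390])[0]+270
    if len(c):print(r,c.min(),c.max(),end="; ")
```

```text
w1 [ 238  126   71  138 6440] [(np.int64(126), np.int64(241), np.int64(261)), (np.int64(132), np.int64(241), np.int64(308)), (np.int64(138), np.int64(241), np.int64(308)), (np.int64(144), np.int64(241), np.int64(306)), (np.int64(150), np.int64(242), np.int64(307)), (np.int64(156), np.int64(242), np.int64(307)), (np.int64(162), np.int64(240), np.int64(307)), (np.int64(168), np.int64(238), np.int64(307)), (np.int64(174), np.int64(241), np.int64(307)), (np.int64(180), np.int64(242), np.int64(307)), (np.int64(186), np.int64(242), np.int64(307)), (np.int64(192), np.int64(241), np.int64(307)), (np.int64(198), np.int64(243), np.int64(306)), (np.int64(204), np.int64(243), np.int64(306)), (np.int64(210), np.int64(243), np.int64(306)), (np.int64(216), np.int64(243), np.int64(306)), (np.int64(222), np.int64(246), np.int64(306)), (np.int64(228), np.int64(245), np.int64(263)), (np.int64(234), np.int64(243), np.int64(262)), (np.int64(240), np.int64(242), np.int64(261)), (np.int64(246), np.int64(242), np.int64(259)), (np.int64(252), np.int64(243), np.int64(256)), (np.int64(258), np.int64(243), np.i
[... 617 characters left out ...]
t64(218), np.int64(378), np.int64(394)), (np.int64(224), np.int64(379), np.int64(394)), (np.int64(230), np.int64(381), np.int64(394)), (np.int64(236), np.int64(383), np.int64(393)), (np.int64(242), np.int64(383), np.int64(391))] 243
120 304 350; 124 307 349; 128 304 350; 132 303 350; 136 304 349; 140 304 349; 144 302 351; 148 302 351; 152 299 355; 156 297 356; 160 295 360; 164 294 360; 168 294 360; 172 294 360; 176 295 360; 180 295 360; 184 295 360; 188 295 360; 192 295 360; 196 295 360; 200 295 359; 204 295 359; 208 295 359; 212 295 359; 216 295 359; 220 296 359; 224 296 358; 228 296 358; 232 296 358; 236 296 358; 240 296 358; 244 296 358; 248 296 358; 252 296 358; 256 296 358; 260 297 357;
```

View pics/pegs.png

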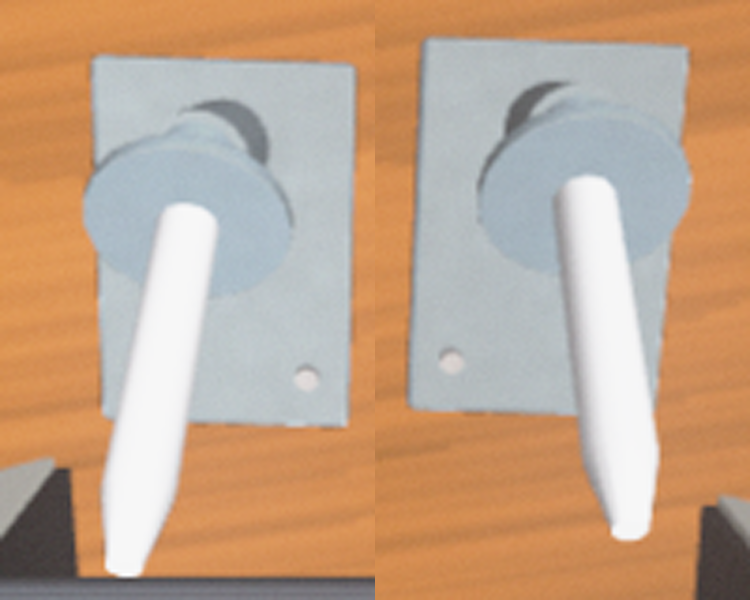

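Run:
```python
from plant import arm
from h import *
import pickle
cal=pickle.load(open("cal.pkl","rb"));w1,w2,w3=cal["w1"],cal["w2"],cal["w3"]
U1,U2=(265.3,167.9),(375.7,151.2)
print("base z85",onz(w1,U1,85),onz(w2,U2,85)); b,e=tri([w1,w2],[U1,U2]);print("tri",b,e)
t,e=tri([w1,w2],[(248.1,261.2),(388.5,241.3)]);print("tip",t,e)
a=t-b;print(np.linalg.norm(a),np.degrees(np.arccos(a[2]/np.linalg.norm(a))),np.degrees(np.arctan2(a[1],a[0])))
# per view: tip on z=85+110cos35
for c,u in((w1,(248.1,261.2)),(w2,(388.5,241.3))):print("tip z175",onz(c,u,175.1))
ct=arm.calibration("top");print("tip top cam",onz(ct,(311.3,150.9),175.1))
im=cv2.imread("pics/w3.png");print("cam",ray(w3,(0,0))[0])
g=cv2.cvtColor(im,cv2.COLOR_BGR2HSV);m=(g[...,2]>120)&(g[...,1]<60)
print("rim start row",[(r,m[r,300:352].sum()) for r in range(112,122)])
print("grey col 310", im[140:172:2,310,0].tolist())
for r,l,rr in((164,294,360),(210,295,359),(256,296,358)):
    L,Q=onz(w3,(l-.5,r),54),onz(w3,(rr+.5,r),54);print(r,L[:2],Q[:2],(L+Q)[:2]/2,np.linalg.norm(L-Q))
for r in(157,160):print("front edge",r,onz(w3,(327,r),54))
print("rim top z47",onz(w3,(327,117.5),47),"rim mid z27",onz(w3,(327,117.5),27))
```

```text
base z85 [465.19670074 110.10656942  85.        ] [465.5411673  109.86058128  85.        ]
tri [465.45784873 109.96654806  84.30476959] [np.float64(0.17101723626088927), np.float64(0.17101723626077597)]
tip [529.51076458  98.07510241 177.15943965] [np.float64(0.056463038643110836), np.float64(0.05646303864318759)]
113.42915083714935 35.05372877007072 -10.517242637780402
tip z175 [530.34572634  97.43068332 175.1       ]
tip z175 [530.46853021  98.42454284 175.1       ]
tip top cam [528.90518522  91.5394183  175.1       ]
cam [ 472.23297413 -149.33181455  309.89096913]
rim start row [(112, np.int64(0)), (113, np.int64(0)), (114, np.int64(0)), (115, np.int64(0)), (116, np.int64(0)), (117, np.int64(41)), (118, np.int64(47)), (119, np.int64(47)), (120, np.int64(47)), (121, np.int64(49))]
grey col 310 [190, 188, 176, 196, 161, 193, 148, 227, 227, 229, 212, 228, 229, 229, 227, 229]
164 [ 505.55220077 -176.15115822] [ 513.71744579 -122.55119944] [ 509.63482328 -149.35117883] 54.21832537767771
210 [ 543.92218631 -181.99863847] [ 552.15183066 -127.95333189] [ 548.03700848 -154.97598518] 54.668292536552144
256 [ 585.43346299 -188.32484284] [ 593.73271644 -133.79771975] [ 589.58308971 -161.0612813 ] 55.155097322871775
front edge 157 [ 504.04448599 -148.53116776   54.        ]
front edge 160 [ 506.4325639  -148.88095068   54.        ]
rim top z47 [ 473.6991758  -143.93711256   47.        ] rim mid z27 [ 473.81072027 -143.52669892   27.        ]
```

Wrist and top estimates of the peg agree to about 2 mm: base (465,110,85), lean 35 deg, azimuth about -10 deg. The bottle's lengthwise position has about 8 mm of ambiguity, so I'll take one more view showing both ends.

Run:
```python
from plant import arm
from h import *
import pickle
q=toolq(np.array([0,0,-1.]),np.array([.145,.989,0]))
arm.movep([640,-172,150],q);arm.pause(.3);c=arm.calibration("wrist");im=arm.capture("wrist")[:,:,::-1];cv2.imwrite("pics/w4.png",im);pickle.dump(c,open("cal4.pkl","wb"))
B=[proj(c,np.array([540,-155,40]))]
u,v=np.round(B[0]).astype(int);print(u,v,ray(c,(0,0))[0],arm.read_state()["time"])
y0,x0=max(v-110,0),u-60
print(x0,y0);cv2.imwrite("pics/w4c.png",cv2.resize(im[y0:y0+200,x0:x0+120],(360,600),interpolation=cv2.INTER_CUBIC))
```

```text
323 75 [ 571.43181511 -161.68379802  309.75607015] 5.2417
263 0
```

View pics/w4c.png

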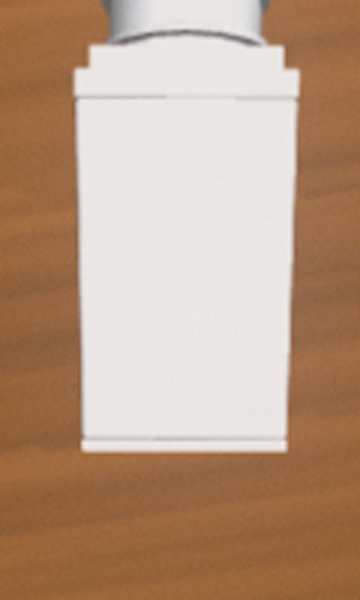

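The crop (origin 263,0, scale 3) shows the base edge at row 451/3, a seam at 97/3 and shoulder steps at 68/3 and 45/3. The body centreline is at column about 186/3.

Run:
```python
from h import *
import pickle
c=pickle.load(open("cal4.pkl","rb"))
P={}
for n,u,v in(("base",185,451),("seam2",185,438),("seam",187,97),("s1",187,68),("s2",187,45)):
    P[n]=onz(c,(263+(u-.0)/3-.3,v/3-.3),54);print(n,P[n][:2])
for n in("seam2","seam","s1","s2"):print(n,np.linalg.norm(P[n]-P["base"]))
d=P["base"]-P["s1"];print(np.degrees(np.arctan2(d[1],d[0])))
for l,r,v in((77,298,110),(82,288,430)):
    L,Q=onz(c,(263+l/3-.3,v/3),54),onz(c,(263+r/3-.3,v/3),54);print((L+Q)/2,np.linalg.norm(L-Q))
```

```text
base [ 597.18009088 -161.94341568]
seam2 [ 593.79080585 -161.45772241]
seam [ 512.71652551 -149.34808612]
s1 [ 506.44010895 -148.45214818]
s2 [ 501.52526523 -147.75057032]
seam2 3.423908729506407
seam 85.39751870782503
s1 91.73744394030707
s2 96.70202960338538
-8.456814162959569
[ 515.77446184 -149.66198744   54.        ] 53.94486228190712
[ 591.94963026 -161.19456809   54.        ] 54.60599662322122
```

The bottle is consistent in both views: origin (555,-155.7,27), azimuth -8.5 deg. Now grasp and lift it.

```bash
cat >> h.py <<'E'
BO=np.array([555,-155.7,27.]);BL=lying(np.radians(-8.5));PHI=np.radians(30);G=14.
PEG=np.array([465.3,110,85.]);TI,AZ=np.radians(35),np.radians(-10.4)
AX=np.array([np.sin(TI)*np.cos(AZ),np.sin(TI)*np.sin(AZ),np.cos(TI)]);BP=onpeg(AX,0)
E
python3 - <<'E'
from plant import arm
from h import *
p,q,x=bot(BO,BL,PHI,G,1)
arm.grip(92,25);arm.movep(p-100*x,q);arm.move_l(p,q,vel=100);print(arm.read_state()["force"])
arm.grip(40,25);s=arm.read_state();print("width",s["gripper_width"],s["force"])
arm.move_l(p+[0,0,30],q,vel=80);arm.move_l(p+[0,0,200],q,vel=200)
p2,q2,x2=bot(BO*0+PEG+AX*240,BP,PHI,G,1)
arm.movep(p2,q2);arm.pause(.4);s=arm.read_state();print(s["time"],s["gripper_width"],s["force"],s["ee_pos"]-p2,s["joint_positions"])
for n in("scene","top"):cv2.imwrite(f"pics/{n}5.png",arm.capture(n)[:,:,::-1])
a=cv2.imread("pics/scene5.png");b=cv2.imread("pics/top5.png")
cv2.imwrite("pics/pre.png",np.hstack([cv2.resize(a[130:280,240:380],(400,429)),cv2.resize(b[110:260,250:390],(400,429))]))
for n in("scene","top"):
    c=arm.calibration(n);print(n,"mouth expected",proj(c,PEG+AX*157.5),"tip",proj(c,PEG+AX*110),"disc",proj(c,PEG))
E
```

```text
[-0.41641507  0.34830722  0.00539913]
width 53.62097115459213 [ 0.51307778 -0.83297392  0.45928296]
10.8583 54.1903645130114 [-0.21427341 -0.28821016 -0.61961727] [ 0.21734103 -0.56783421 -0.50197369] [ 0.06088879  0.27418132  1.56769106 -0.13252952  0.88000924 -1.26481015]
scene mouth expected [283.66544272 187.78169612] tip [293.59439266 197.30773712] disc [314.06877079 216.95128115]
top mouth expected [310.28614596 139.72834154] tip [309.00838124 151.40716368] disc [306.25453227 176.57745657]
```

View pics/pre.png

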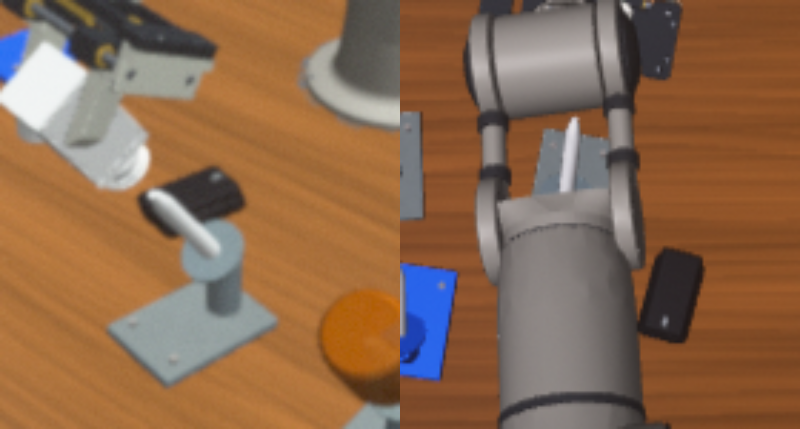

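In the scene crop the mouth is at about (285.5,187) and the peg tip at about (293,198), so they are nearly collinear. The lateral margin is only 7 mm, so I'll zoom in and check the wrist view too.

Run:
```python
from plant import arm
from h import *
import pickle
a=cv2.imread("pics/scene5.png");c=arm.calibration("scene")
z=cv2.resize(a[155:235,240:330],(675,600),interpolation=cv2.INTER_CUBIC)
cv2.imwrite("pics/z.png",z)
wc=arm.calibration("wrist");w=arm.capture("wrist")[:,:,::-1];cv2.imwrite("pics/w5.png",w);pickle.dump(wc,open("cal5.pkl","wb"))
print("wrist: mouth",proj(wc,PEG+AX*157.5),"tip",proj(wc,PEG+AX*110),"disc",proj(wc,PEG))
```

```text
wrist: mouth [319.72539394  88.78381934] tip [319.73514084  19.42316169] disc [ 319.75349186 -111.16598569]
```

View pics/z.png

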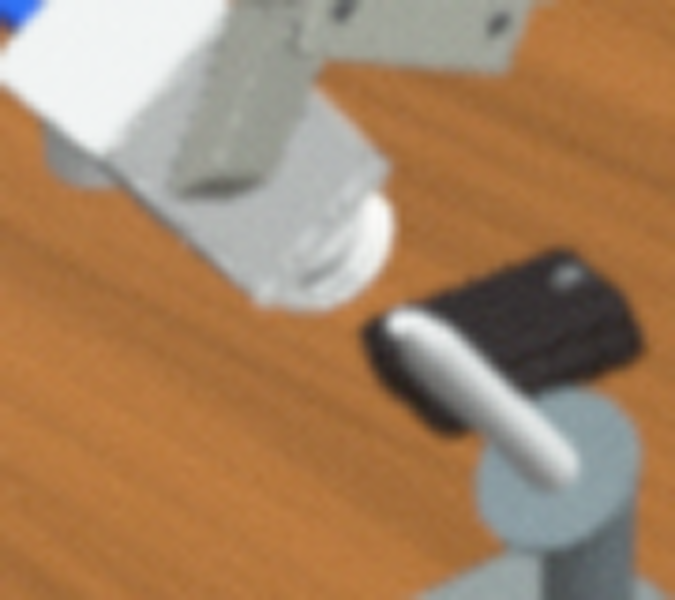

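View pics/w5.png

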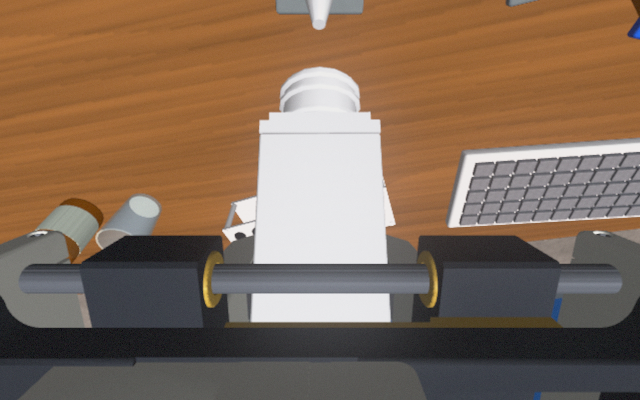

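Wrist view: the bottle axis (col 320) and peg tip (col 319.5, row 27) line up laterally. I'll check the other direction by comparing expected and observed rim extremes in the scene zoom.

Run:
```python
from plant import arm
from h import *
c=arm.calibration("scene");m=PEG+AX*157.5
pr=lambda p:(proj(c,p)-[240,155])*7.5+3.5
E=np.array([pr(m+20*(np.cos(t)*BP[:,1]+np.sin(t)*BP[:,2])) for t in np.linspace(0,6.28,90)])
print("rim right",E[E[:,0].argmax()],"bottom",E[E[:,1].argmax()],"min",E.min(0))
D=np.array([pr(PEG+30*(np.cos(t)*BP[:,1]+np.sin(t)*BP[:,2])) for t in np.linspace(0,6.28,90)])
print("disc right",D[:,0].max(),"left",D[:,0].min(),"top",D[:,1].min(),"bot",D[:,1].max(),"tip",pr(PEG+AX*110))
d=np.array([1,-1])/2**.5
for s in(-27,27):
  for k in(-27,27):print("body corner",pr(m+AX*40+s*BP[:,1]+k*BP[:,2]))
n=lambda v:np.round(v,2)
v=pr(m+5*BP[:,2])-pr(m);print("5mm along bottle z ->",n(v)," along y->",n(pr(m+5*BP[:,1])-pr(m)))
```

```text
rim right [390.26796097 231.25117342] bottom [316.22477417 309.26728025] min [272.58507258 190.33215755]
disc right 640.7672526385389 left 478.92796980305764 top 387.29614565140514 bot 550.6959939518892 tip [405.45794497 320.80802839]
body corner [150.74320962 214.01630987]
body corner [270.33616151  74.59623283]
body corner [257.12585795 299.60989419]
body corner [380.49178478 154.98582742]
5mm along bottle z -> [ 10.87 -12.75]  along y-> [9.95 7.66]
```

Expected and observed agree within about 2 mm in every feature, so I slide it on with force checks.

Run:
```python
from plant import arm
from h import *
f0=arm.read_state()["force"]
def go(k,v):
    p,q,x=bot(PEG+AX*(82.5+k),BP,PHI,G,1);arm.move_l(p,q,vel=v);s=arm.read_state();df=s["force"]-f0
    print(k,round(s["time"],1),np.round(df,1),"axial",round(df@AX,1),"w",round(s["gripper_width"],1));return df
for k in (115,95,75,50,25,12,8,5,3,1.5,0,-1,-2,-3,-4,-5):
    df=go(k,60 if k>12 else 25)
    if np.linalg.norm(df)>(8 if k>12 else 6):print("stop");break
```

```text
115 11.9 [-0.5  0.2 -1.5] axial -1.5 w 53.4
95 12.3 [-0.1  0.1 -1.2] axial -1.0 w 54.0
75 12.8 [-0.6  0.4 -1.2] axial -1.4 w 54.0
50 13.4 [-0.5  0.4 -1.1] axial -1.2 w 54.0
25 14.0 [-0.8  0.8 -1.2] axial -1.5 w 53.8
12 14.6 [-0.3 -0.3 -0.7] axial -0.7 w 53.7
8 14.9 [-0.1 -0.1 -1.1] axial -0.9 w 53.9
5 15.2 [-0.1  0.2 -0.9] axial -0.8 w 54.0
3 15.5 [-0.8  0.2 -0.8] axial -1.1 w 54.0
1.5 15.7 [ 0.3 -0.1 -0.7] axial -0.4 w 54.0
0 16.0 [ 2.6 -1.6  4.5] axial 5.3 w 53.8
-1 16.2 [ 2.3 -3.4  8.2] axial 8.4 w 53.7
stop
```

The rim landed at the predicted height (axial force stepped up at 0 to -1 mm). Now release, retreat and check.

Run:
```python
from plant import arm
from h import *
p,q,x=bot(PEG+AX*82,BP,PHI,G,1)
arm.grip(60);arm.pause(.3);arm.grip(92)
arm.move_l(arm.read_state()["ee_pos"]-x*130,q,vel=100);arm.pause(.5)
s=arm.read_state();print(s["time"],s["force"])
w=arm.capture("wrist")[:,:,::-1];c=arm.calibration("wrist");print("base ctr wrist exp",proj(c,PEG+AX*125))
a=arm.capture("scene")[:,:,::-1];cv2.imwrite("pics/scene6.png",a)
print("scene exp base",(proj(arm.calibration("scene"),PEG+AX*125)-[180,120])*[400/170,300/127.5])
cv2.imwrite("pics/end.png",np.hstack([cv2.resize(a[120:280,180:350],(480,452)),cv2.resize(w[:,170:470],(320,452))]))
```

```text
19.55 [ 0.53662696 -0.41974482  0.54503022]
base ctr wrist exp [319.50519563 231.01664315]
scene exp base [260.08603486 174.9976318 ]
```

View pics/end.png

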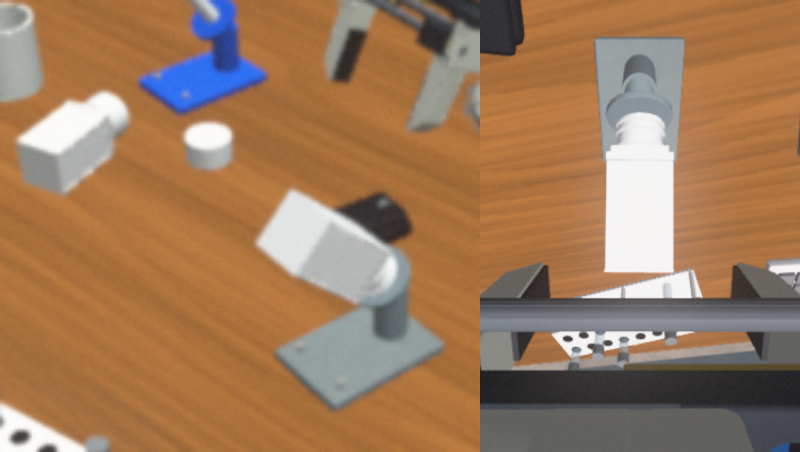

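The bottle sits upturned on the free peg with its rim at the disc, and the gripper is clear. The capped bottle looks unmoved. I'll check its tilt from the base corners in the scene crop: (293,189), (257,243), (295,277), (330,224).

Run:
```python
from plant import arm
from h import *
c=arm.calibration("scene")
obs=[np.array(u)/(480/170)+[180,120] for u in((293,189),(257,243),(295,277),(330,224))]
for til in(0,8,16):
    Rt=R.from_rotvec(BP[:,1]*np.radians(til)).as_matrix();B=Rt@BP
    piv=PEG-16*BP[:,2]*0
    print(til,[np.round((proj(c,piv+B@np.array([125,s*27,k*27]))-[180,120])*(480/170)).tolist() for s,k in((-1,1),(-1,-1),(1,-1),(1,1))])
# motion check and capped-bottle shift
a=cv2.imread("pics/scene6.png");arm.pause(1.0);b=arm.capture("scene")[:,:,::-1];s0=cv2.imread("pics/scene0.png")
print("bottle diff 1s",np.abs(a[170:260,260:345].astype(int)-b[170:260,260:345]).mean(),"capped diff vs start",np.abs(s0[148:190,183:228].astype(int)-b[148:190,183:228]).mean(),"ref",np.abs(s0[300:350,60:130].astype(int)-b[300:350,60:130]).mean())
```

```text
0 [[314.0, 170.0], [271.0, 220.0], [311.0, 252.0], [354.0, 200.0]]
8 [[298.0, 185.0], [261.0, 238.0], [300.0, 271.0], [339.0, 215.0]]
16 [[284.0, 201.0], [252.0, 257.0], [291.0, 290.0], [324.0, 232.0]]
bottle diff 1s 1.7899782135076252 capped diff vs start 1.756437389770723 ref 2.2054285714285715
```

The tilt is about 11 deg (limit 20). The bottle is still and the capped bottle is unmoved, so I hand in.

```bash
python3 -c "
from plant import arm
print(arm.read_state()['time']);arm.close_job()"
```

```text
20.7
the job is handed in; nothing more can be done
```

The open bottle is upturned on the free peg with its rim at the disc, and I handed the job in at about 20.7 s of the 51 s allowed. No verdict is reported, so the points below come from my own checks.

**What I did:** I gripped the bottle by its flat sides at 25 N, 14 mm towards the base from mid body, with the tool pitched 30 deg. I turned it neck down over the peg and slid it down at 60 mm/s, then 25 mm/s. The axial force rose to 5 N at the expected foot position and 8 N one millimetre further. Then I opened the gripper and backed off 130 mm.

**Last checks:**
- **Robot clear:** the gripper is away from everything in the final pictures, with only about 0.5 N per axis left on the wrist.
- **At rest:** the bottle did not change over a 1 s interval, beyond image noise.
- **Capped bottle:** it shows no change from the first picture, also at noise level.
- **Tilt:** after release the bottle sagged off the peg's axis by roughly 11 deg. That is inside the 20 deg limit, but it is a single-view estimate.
- **Mouth position:** I did not measure the mouth's distance from the disc centre after release. It looks seated on the disc.

**A check that disagreed:** my first estimates of the bottle's lengthwise position differed by about 8 mm. An extra wrist view settled it by showing that I had mistaken the shoulder for the body edge.

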